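# Close the bayonet lid of the vacuum pot over the finished posts

## Robot

A 6-joint arm with a two-finger parallel gripper is mounted at the origin on a cart in front of the work surface, level with it; the furniture and walls round the work are solid. World frame = base frame: x ahead of the robot, y to its left, z up, the work surface at z = 0. Lengths are in mm, angles in rad, forces in N, time in s.
With the tool pointing down it reaches from about 325 to 775 mm from the base axis. Payload 5.5 kg.
Tool frame: the origin (TCP) lies between the finger pads; the fingertips stand 8 mm ahead of it and the grasp point (between the pads) lies 11 mm behind it; z points along the fingers, y is the direction in which the jaws open and shut (so a half turn about z gives the same grasp; the last joint's range is limited). The gripper opens to 85 mm and grips with 20 to 120 N. Pads are 22 mm wide; open, the fingers measure 114 mm over their backs; the gripper's body (76 mm by 85 mm) begins 54 mm behind the grasp point. The pads swing forward as they close: fully open they stand 13 mm farther back than shut.
Start: joints at [1.259, 0.091, 1.231, -0, 1.82, -0.057], TCP at [151.235, 580.641, 239.275] pointing down, gripper open.
Joint ranges: [-2.87, 2.87], [-0.86, 2.18], [0.17, 2.46], [-1.51, 4.65], [0.06, 2.69], [-2.65, 2.65]. Speed limits (rad/s): [2.57, 2.57, 3.01, 3.14, 3.14, 3.14].

## Interface

Orientations are given as a rotation vector (axis times angle).
In Python, from station import manip, viewer, ticket gives the robot as it stands.
- The arm moves only by the tool arm_command, never from a script. Its argument "plan" is a list of rows, each an object of numbers: "hand": the opening, from 0 (shut) to 1 (fully open); "tx", "ty", "tz": the shift along the tool's x, y, z in mm; "twist": the turn about the tool's z in degrees. In form: [{"hand": .., "tx": .., "ty": .., "tz": .., "twist": ..}, ...]. A call has 1 to 20 rows; each row is the pose to reach, as a shift and turn from the pose measured when the call began, along the tool's axes at that moment; what a row does not reach only later rows make up. A row lasts 1/10 s, in which the tool goes at most 50 mm and 8.59 degrees, less where a joint would pass 70% of its speed; a pose out of reach is approached as far as the arm can. A call with a gripper value outside its range is refused whole. The fingers move at their own pace and stop on an object; "squeeze" is the grip in N (left out, the last holds). Time passes only in rows, so rows that repeat a pose let the fingers close. It gives the time, the measured TCP pose, the force and the opening at its end, in the units of the state.
- manip.sense(): the state, without advancing time (a new reading comes with each control period).
- viewer.get_image(name): name is "side" or "top" or "wrist"; returns (picture, depth): 400x640x3 uint8, red, green, blue; 400x640 float32, mm along the optical axis (not along the pixel's ray), 0 where there is no reading.
- viewer.get_calibration(name): a dict with "intrinsics" (3x3 intrinsics, pixels), "position" and "orientation" of the camera in the world. Camera axes: x right, y down, z forward; pixel columns grow to the right and rows downward; lengths in mm; the calibration is good to about 2 mm. The wrist camera is an equidistant fisheye: a pixel r from the principal point sees the ray r / f radians off the axis. A picture is of the moment at which its call begins: read the wrist's pose just before it. get_calibration takes no time and is no camera call; for the wrist camera it gives the pose at the moment of the call.
- ticket.finish_job(): hands the job in, once; it reports no verdict.
Trained networks look in the newest picture that a camera, given by its name, has taken for a name from the list of things; names that differ only in an ending like _2 or _b are one class to them, and where a whole thing is asked for, a point or a joint stands for the part that bears it (a point fixed in the world has none). Each returns a list of dicts, best first, with "confidence" (0 to 1); they miss things now and then, are a little off and sometimes report something else, mostly with a low value. They report only what shows in the picture. A call takes as long as a camera call.
- viewer.find_in(thing, camera): "point" ([x, y, z] in mm, in the coordinates of the camera as it stood for that picture, good to about 4 mm: the middle of the surface that is visible of it).
- viewer.regions_of(thing, camera): "mask" (400x640 bool, what is visible of it).
- viewer.tip_of(thing, camera): "point" ([x, y, z] in mm, in the coordinates of the camera as it stood for that picture, good to about 4 mm: a listed point, or the origin of a listed thing).
The state is a dict: "time_s": time; "q": joint angles; "qvel": joint speeds; "joint_torque": joint torques, N m; "tool_pos": TCP position; "orientation": TCP orientation; "force": force on the tool from outside, world axes, zero at the start; "torque": the same for the moment, N m; "width": finger opening in mm.
Only numpy, scipy, OpenCV 4.12 (cv2) and the standard library are available. Lean on these libraries where they do the work, as an engineer would, in place of code of your own. Each camera call takes 0.05 s, during which the arm holds its last target.

## Task

Collect the two finished plastic locating posts from the shallow parts tray into the round vacuum pot. Then set the pot's lid into the mouth with its lugs through the two gates, push it down against the sprung seal, twist it clockwise (seen from above) about a quarter turn to the stop, so that the handle bar is in line with the pot's gauge and hose tail, and finish while still gripping the lid and holding it turned and pressed fully home on the rim, as the pump is about to pull down. Leave the stopwatch, the round tin, the screwdriver and the marker where they lie.

Things in the scene. Friction and masses are not known exactly. Their poses are not given: they have to be found in the camera images.
- pot: vacuum pot fixed to the table: round aluminium body 88 mm across on a 108 mm square plate, rim 78 mm high. Origin on the table at its vertical axis. Its level x axis runs through the dial gauge (at -x, reaching 78 mm out, 51 mm high) and the brass hose tail (at +x, 76 mm out, 42 mm high). Inside: lip 60 mm across, chamber 74 mm across, floor 6 mm above the table
- pot_mouth (a point): centre of the pot's open mouth at the height of the solid rim, 78 mm above the table; axes as the pot's. The brass lip round the mouth is broken by two opposite gates, each 19 mm wide and reaching 37 mm from the axis; their middles lie 80 degrees (1.396 rad) anticlockwise, seen from above, from the +x and -x axis
- pot_gate (a point): middle of one gate, 33.5 mm from the axis (the other is opposite); axes as the pot's. From each gate a track runs clockwise under the lip to a hard stop, so a lid put in at the gates turns clockwise only, by 80 degrees, until its handle is along the pot's x axis. There the lip has a pocket in its underside, into which a released lid rises 6 mm
- pot_seal (a joint): sprung seal ring round the mouth, 74 to 82 mm across: how far it is pressed down, m. 0: free, its top 9 mm above the rim. 0.009: flush with the rim, the lid fully home. The spring pushes up with 3 N at 0 and 9 N at 0.009. The lid can turn under the lip only while pressed in more than 0.0065. The running faces are slippery
- lid_grip (a point): the loose lid, 0.25 kg, upright on the table: this point is on its axis in the handle bar, 45.5 mm above its foot. z up, x along the bar: 60 mm long, 14 mm wide, top 13 mm above this point, grip it across. Flange 86 mm across, its top 23 and underside 29 mm below this point. Fully home in the pot this point is 107 mm above the table; when the flange first meets the seal ring, 116 mm
- lid_foot (a point): centre of the lid's underside, axes as lid_grip's. Plug 55 mm across, 16.5 mm high, with two opposite lugs at its foot, on its +x and -x side straight under the ends of the handle bar: each 14 mm wide, 5 mm high, reaching 34 mm from the axis. Half a turn round fits alike
- tray: shallow open tray fixed on the table, 90 mm (its x) by 130 mm (its y), walls 2 mm thick and 26 mm high, floor 2 mm above the table; origin under its centre on the table. The two posts stand in it. Fixed equipment, mostly up to 130 mm high, stands on the table to the right (beyond y = -0.3) and behind (beyond x = 0.66)
- post_0_mid (a point): a finished white plastic locating post, upright, 15 mm in diameter and 26 mm high, 12 g; this point is its centre, z along it
- post_1_mid (a point): the other finished post, the same
- stopwatch: loose stopwatch, 50 x 62 x 19 mm, lying on the table; origin under its centre
- screw_tin: loose round tin, 64 mm across and 25 mm high; origin under its centre
- driver_cross: loose screwdriver, 167 mm long and 18 mm thick, lying along its y axis; origin under its middle
- marker_black: loose marker pen, 135 mm long and 14 mm thick, lying along its y axis; origin under its middle

How it is judged:
By the outcome, as a careful person would: the job done as asked, in the order asked, and still so for the second after the job is handed in, while the arm keeps its last pose, push and grip.
It also fails if it takes over 72 s, if anything falls off the work surface, if the arm or the gripper's body presses on something with over 40 N, if the wrist force passes 120 N, or if a joint passes its speed limit or range.

## Working session

There is one attempt and no reset: what is moved stays moved. The work goes in short steps, Python scripts to look and compute and a tool call to move; the robot and the scene stay as the last step left them, time stands still between calls to the robot, and variables do not carry over. Pictures are saved under pics/ and viewed, and the job is handed in when it is done.

Besides the shell and the picture viewer there is one more tool, called after ">>>" by a JSON object that holds its "method" and its "body". arm_command: Moves the arm, as the interface text tells. Its arguments: {"type":"object","properties":{"plan":{"type":"array"},"squeeze":{"type":"number"}},"required":["plan"]}

```bash
ls; mkdir -p pics; cat > h.py <<'E'
import numpy as np, cv2
from scipy.spatial.transform import Rotation as R
from station import manip, viewer, ticket
def cam(n):
    c=viewer.get_calibration(n); o=np.array(c["orientation"],float)
    M=R.from_rotvec(o).as_matrix() if o.size==3 else o.reshape(3,3)
    return np.array(c["intrinsics"]),np.array(c["position"]),M
def world(n,p,C=None):
    K,t,M=C or cam(n); return M@np.array(p)+t
def save(im,f): cv2.imwrite("pics/"+f,im[:,:,::-1])
E
python3 - <<'E'
from h import *
s=manip.sense(); print({k:np.round(v,3) for k,v in s.items()})
for n in ("top","side","wrist"):
    print(n,cam(n)); im,d=viewer.get_image(n); save(im,n+"0.png")
E
```

```text
pics
{'time_s': np.float64(0.0), 'q': array([ 1.259,  0.092,  1.232,  0.   ,  1.82 , -0.057]), 'qvel': array([-0.   ,  0.002,  0.001, -0.001, -0.002,  0.001]), 'joint_torque': array([ 0.0000e+00, -4.5874e+01, -4.1802e+01, -0.0000e+00,  1.2000e-02,
        0.0000e+00]), 'tool_pos': array([151.138, 580.361, 238.142]), 'orientation': array([-3.990e-01, -3.116e+00,  3.000e-03]), 'force': array([-0.204, -0.33 ,  0.093]), 'torque': array([ 0.002, -0.006, -0.063]), 'width': np.float64(85.253)}
top (array([[395.13644977,   0.        , 321.03199927],
       [  0.        , 395.13644977, 201.17073351],
       [  0.        ,   0.        ,   1.        ]]), array([301.80014796,  97.46130481, 998.96960011]), array([[-0.11643416, -0.97187803,  0.20468558],
       [-0.99319466,  0.11336783, -0.02668523],
       [ 0.00273002, -0.2063997 , -0.97846396]]))
side (array([[450.89158515,   0.        , 322.53165645],
       [  0.        , 450.89158515, 203.55010146],
       [  0.        ,   0.        ,   1.        ]]), array([ 100.45149935, -696.18530637,  498.43088188]), array([[ 0.87405812, -0.19853191,  0.44340443],
       [-0.48573176, -0.37464913,  0.7897485 ],
       [ 0.00933081, -0.9056617 , -0.42389837]]))
wrist (array([[309.70691629,   0.        , 322.01356325],
       [  0.        , 309.70691629, 200.83296835],
       [  0.        ,   0.        ,   1.        ]]), array([ 85.35878878, 598.52177834, 371.30915875]), array([[ 0.25224209,  0.93271154,  0.25772682],
       [ 0.96766194, -0.24255979, -0.06924679],
       [-0.00207312,  0.26685939, -0.96373325]]))
```

View pics/top0.png

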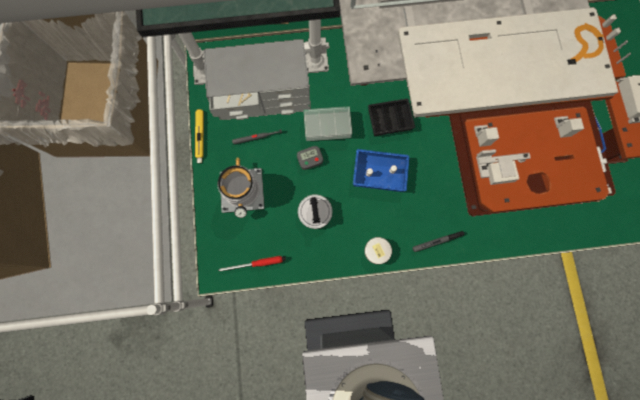

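View pics/side0.png

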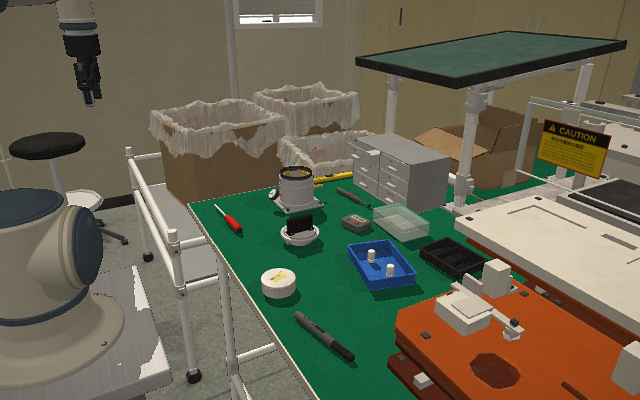

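View pics/wrist0.png

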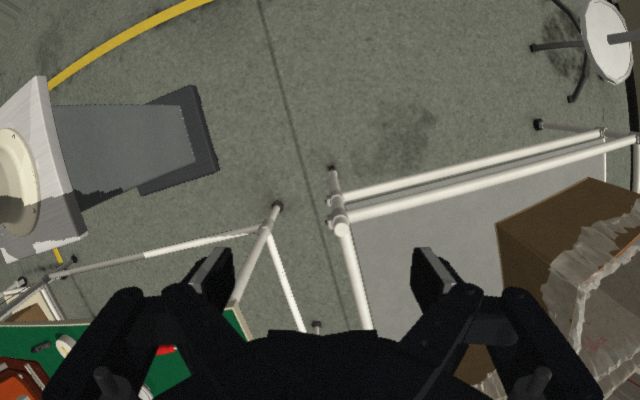

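```bash
python3 - <<'E'
from h import *
for n in ("top","side"):
  for t in ("pot_mouth","pot_gate","pot","lid_grip","lid_foot","tray","post_0_mid"):
    r=viewer.tip_of(t,n)
    print(n,t,[(np.round(world(n,x["point"])),round(x["confidence"],2)) for x in r[:3]])
print(manip.sense()["time_s"])
E
```

```text
top pot_mouth [(array([562., 269.,  82.]), 0.88)]
top pot_gate [(array([567., 307.,  81.]), 0.61)]
top pot [(array([565., 270.,   4.]), 0.57), (array([629.,  87.,   1.]), 0.49)]
top lid_grip [(array([481.,  92.,  45.]), 0.76)]
top lid_foot [(array([480.,  92.,   3.]), 0.71), (array([571., -58.,  17.]), 0.68)]
top tray [(array([571., -89.,   2.]), 0.59)]
top post_0_mid [(array([ 571., -122.,   15.]), 0.52)]
side pot_mouth [(array([567., 270.,  78.]), 0.97), (array([627.,  86.,   2.]), 0.39)]
side pot_gate [(array([572., -94.,   5.]), 0.69), (array([572., 307.,  77.]), 0.63)]
side pot [(array([565., 270.,   1.]), 0.87)]
side lid_grip [(array([487.,  89.,  44.]), 0.79)]
side lid_foot [(array([483.,  91.,   3.]), 0.59), (array([377., 262.,  -2.]), 0.2)]
side tray [(array([572., -90.,   4.]), 0.55)]
side post_0_mid [(array([ 573., -125.,   14.]), 0.56)]
0.85
```

```bash
cat >> h.py <<'E'
def cloud(n,d,C=None):
    K,t,M=C or cam(n); v,u=np.mgrid[0:400,0:640]
    if n=="wrist":
        x=(u-K[0,2])/K[0,0]; y=(v-K[1,2])/K[1,1]; th=np.hypot(x,y); s=np.where(th>0,np.tan(np.minimum(th,1.5))/np.maximum(th,1e-9),1)
        P=np.stack([x*s*d,y*s*d,d],-1)
    else: P=np.stack([(u-K[0,2])/K[0,0]*d,(v-K[1,2])/K[1,1]*d,d],-1)
    W=P@M.T+t; W[d<=0]=np.nan; return W
E
python3 - <<'E'
from h import *
s=manip.sense(); print("tool R\n",R.from_rotvec(s["orientation"]).as_matrix().round(3))
for n in ("top","side"):
    im,d=viewer.get_image(n); W=cloud(n,d); np.save(f"W{n}.npy",W)
    for t in ("post_0_mid","post_1_mid"):
        for r in viewer.regions_of(t,n)[:4]:
            m=r["mask"]; P=W[m]; P=P[np.isfinite(P[:,2])]; tp=P[P[:,2]>24]
            print(n,t,round(r["confidence"],2),m.sum(),"med",np.nanmedian(P,0).round(),"top",tp.mean(0).round(1) if len(tp) else None,len(tp), P[:,2].max().round(1))
    X,Y,Z=W[...,0],W[...,1],W[...,2]
    def loc(c,r,z0,z1):
        m=(np.hypot(X-c[0],Y-c[1])<r)&(Z>z0)&(Z<z1); return W[m]
    P=loc((482,91),50,50,66); 
    if len(P):
        e=np.cov(P[:,:2].T); w,v=np.linalg.eigh(e); print("bar",len(P),P.mean(0).round(1),"ang",np.degrees(np.arctan2(v[1,1],v[0,1])).round(1), "mid-minmax",((P.max(0)+P.min(0))/2).round(1), np.sqrt(w).round(1))
    P=loc((482,91),50,18,28); (c,rad)=cv2.minEnclosingCircle(P[:,:2].astype(np.float32)); print("flange",len(P),c,rad)
    P=loc((565,270),50,82,95); (c,rad)=cv2.minEnclosingCircle(P[:,:2].astype(np.float32)); print("ring",len(P),c,rad,np.median(P[:,2]))
    P=loc((565,270),90,15,70); P=P[np.hypot(P[:,0]-565,P[:,1]-270)>50]; 
    for sg in (1,-1):
        Q=P[(P[:,0]-565)*sg>45]; print("side",sg,len(Q),Q.mean(0).round(1) if len(Q) else 0)
E
```

```text
tool R
 [[-0.968  0.252  0.   ]
 [ 0.252  0.968  0.   ]
 [-0.     0.    -1.   ]]
top post_0_mid 0.59 42 med [ 567. -122.   27.] top [ 568.6 -123.7   28.2] 26 31.3
top post_1_mid 0.73 1905 med [557. 268.  28.] top [552.8 268.6  65.9] 973 91.0
top post_1_mid 0.57 36 med [ 566. -122.   25.] top [ 568.  -122.6   27.8] 20 31.3
top post_1_mid 0.41 882 med [480.  89.  24.] top [480.8  89.2  35.4] 471 63.0
bar 140 [481.1  88.8  58.2] ang -179.2 mid-minmax [481.8  88.7  57.1] [ 4.  17.4]
flange 734 (481.84588623046875, 88.70909118652344) 42.918521881103516
ring 212 (561.5467529296875, 270.59051513671875) 43.03096008300781 87.33376236189281
side 1 26 [628.8 268.2  38.4]
side -1 120 [499.1 271.   42.2]
side post_1_mid 0.5 68 med [568. -66.  18.] top [568.7 -65.1  27.3] 19 30.7
bar 153 [481.9  85.6  55.9] ang -179.1 mid-minmax [483.5  87.5  55.5] [ 3.5 17.4]
flange 440 (483.68798828125, 87.7543716430664) 43.19413375854492
ring 170 (562.2315063476562, 272.48675537109375) 45.32098388671875 86.03653899103153
side 1 30 [629.  268.5  35.6]
side -1 98 [500.2 267.4  38.7]
```

```bash
python3 - <<'E'
import cv2
im=cv2.imread("pics/top0.png")
a=cv2.resize(im[140:250,200:420],None,fx=3.6,fy=3.6,interpolation=cv2.INTER_CUBIC); cv2.imwrite("pics/c1.png",a)
im=cv2.imread("pics/side0.png")
a=cv2.resize(im[150:300,250:430],None,fx=3.6,fy=3.6,interpolation=cv2.INTER_CUBIC); cv2.imwrite("pics/c2.png",a)
E
```

```text
(no output)
```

View pics/c1.png

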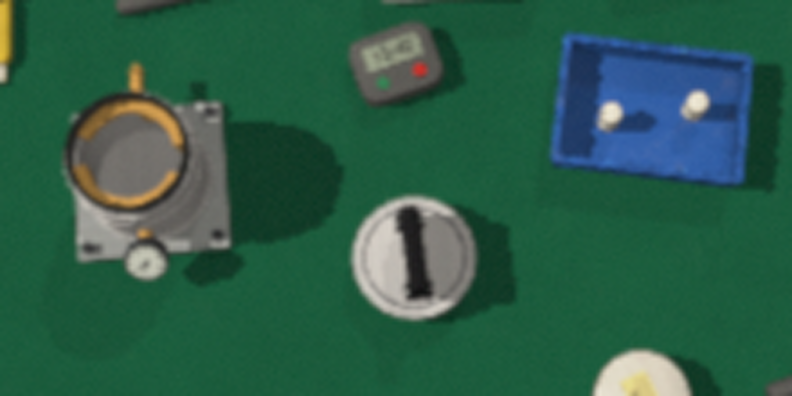

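View pics/c2.png

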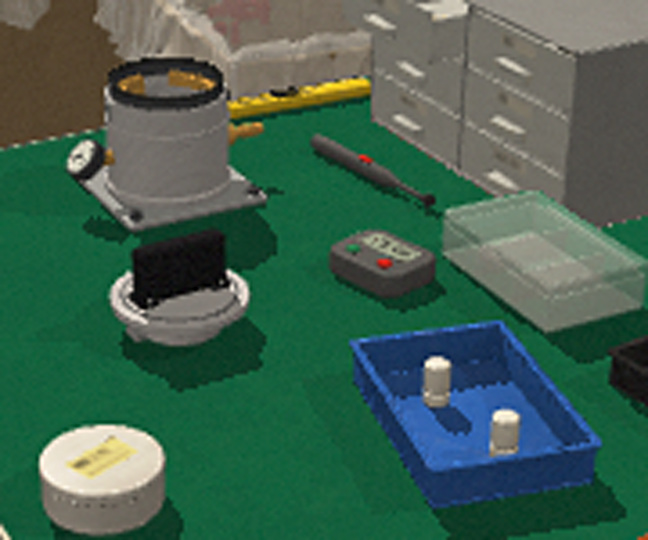

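>>> {"method": "arm_command", "body": {"plan": [{"hand": 0.45, "tx": -576, "ty": -545, "tz": 58, "twist": 75.4}, {"hand": 0.45, "tx": -576, "ty": -545, "tz": 58, "twist": 75.4}, {"hand": 0.45, "tx": -576, "ty": -545, "tz": 58, "twist": 75.4}, {"hand": 0.45, "tx": -576, "ty": -545, "tz": 58, "twist": 75.4}, {"hand": 0.45, "tx": -576, "ty": -545, "tz": 58, "twist": 75.4}, {"hand": 0.45, "tx": -576, "ty": -545, "tz": 58, "twist": 75.4}, {"hand": 0.45, "tx": -576, "ty": -545, "tz": 58, "twist": 75.4}, {"hand": 0.45, "tx": -576, "ty": -545, "tz": 58, "twist": 75.4}, {"hand": 0.45, "tx": -576, "ty": -545, "tz": 58, "twist": 75.4}, {"hand": 0.45, "tx": -576, "ty": -545, "tz": 58, "twist": 75.4}, {"hand": 0.45, "tx": -576, "ty": -545, "tz": 58, "twist": 75.4}, {"hand": 0.45, "tx": -576, "ty": -545, "tz": 58, "twist": 75.4}, {"hand": 0.45, "tx": -576, "ty": -545, "tz": 58, "twist": 75.4}, {"hand": 0.45, "tx": -576, "ty": -545, "tz": 58, "twist": 75.4}, {"hand": 0.45, "tx": -576, "ty": -545, "tz": 58, "twist": 75.4}, {"hand": 0.45, "tx": -576, "ty": -545, "tz": 58, "twist": 75.4}, {"hand": 0.45, "tx": -576, "ty": -545, "tz": 58, "twist": 75.4}, {"hand": 0.45, "tx": -576, "ty": -545, "tz": 58, "twist": 75.4}, {"hand": 0.45, "tx": -576, "ty": -545, "tz": 58, "twist": 75.4}]}}

```text
time_s: 3.05
tool_pos: [571.1, -91.2, 181.6]
orientation: [-2.221, -2.222, -0.001]
force: [-0.6, 0.3, 0.4]
width: 38.0
```

```bash
cat >> h.py <<'E'
def st():
    s=manip.sense(); M=R.from_rotvec(s["orientation"]).as_matrix()
    print("t",round(s["time_s"],2),"pos",s["tool_pos"].round(1) if hasattr(s["tool_pos"],"round") else s["tool_pos"],"yawY",np.degrees(np.arctan2(M[1,1],M[0,1])).round(2),"tilt",M[2].round(3),"F",np.round(s["force"],1),"T",np.round(s["torque"],2),"w",round(float(s["width"]),1),"q",np.round(s["q"],2)); return s,M
def go(x,y,z,yaw):
    s,M=st(); d=M.T@(np.array([x,y,z])-s["tool_pos"]); y0=np.degrees(np.arctan2(M[1,1],M[0,1]))
    tw=(y0-yaw+180)%360-180
    print("tx ty tz",d.round(1),"twist",round(tw,1)); return d
E
python3 - <<'E'
from h import *
st()
C=cam("wrist"); im,d=viewer.get_image("wrist"); save(im,"w1.png"); W=cloud("wrist",d,C)
np.save("Ww.npy",W)
for t in ("post_0_mid","post_1_mid"):
    for r in viewer.tip_of(t,"wrist")[:3]: print(t,world("wrist",r["point"],C).round(1),round(r["confidence"],2))
    for r in viewer.regions_of(t,"wrist")[:3]:
        P=W[r["mask"]]; P=P[np.isfinite(P[:,2])]; 
        tp=P[(P[:,2]>24)&(P[:,2]<34)]; print("reg",round(r["confidence"],2),len(P),tp.mean(0).round(1) if len(tp) else 0,np.argwhere(r["mask"]).mean(0).round(), ((tp.max(0)+tp.min(0))/2).round(1) if len(tp) else 0)
E
```

```text
t 3.05 pos [571.1 -91.2 181.6] yawY 0.04 tilt [ 0.  0. -1.] F [-0.6  0.3  0.4] T [0.05 0.   0.03] w 38.0 q [-0.22  0.03  1.4   0.    1.72 -0.22]
post_0_mid [ 568.6 -125.1   18.8] 0.72
reg 0.52 267 [ 570.6 -122.1   26.2] [216. 322.] [ 570.6 -122.2   26.2]
post_1_mid [571.7 -62.4  14.7] 0.76
reg 0.64 217 [569.7 -60.2  26.3] [156. 321.] [570.1 -60.3  26.2]
```

View pics/w1.png

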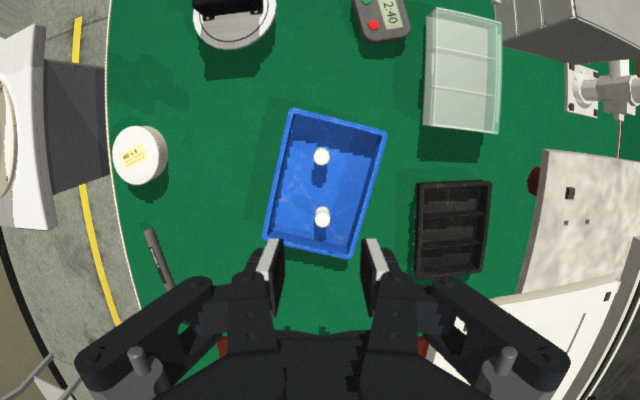

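>>> {"method": "arm_command", "body": {"plan": [{"hand": 0.42, "tx": 30, "ty": -1, "tz": 40, "twist": 0}, {"hand": 0.42, "tx": 30, "ty": -1, "tz": 80, "twist": 0}, {"hand": 0.42, "tx": 30, "ty": -1, "tz": 120, "twist": 0}, {"hand": 0.42, "tx": 30, "ty": -1, "tz": 145, "twist": 0}, {"hand": 0.42, "tx": 30, "ty": -1, "tz": 160, "twist": 0}, {"hand": 0.42, "tx": 30, "ty": -1, "tz": 167, "twist": 0}, {"hand": 0.42, "tx": 30, "ty": -1, "tz": 167, "twist": 0}]}}

```text
time_s: 4.0
tool_pos: [570.4, -60.9, 15.1]
orientation: [2.219, 2.223, 0.001]
force: [0.1, -0.5, 0.4]
width: 35.9
```

```bash
python3 - <<'E'
from h import *
st(); im,d=viewer.get_image("wrist"); save(im,"w2.png")
E
```

```text
t 4.0 pos [570.4 -60.9  15.1] yawY 0.1 tilt [-0.     0.001 -1.   ] F [ 0.1 -0.5  0.4] T [-0.01  0.    0.01] w 35.9 q [-0.17  0.09  1.63  0.    1.42 -0.17]
```

View pics/w2.png

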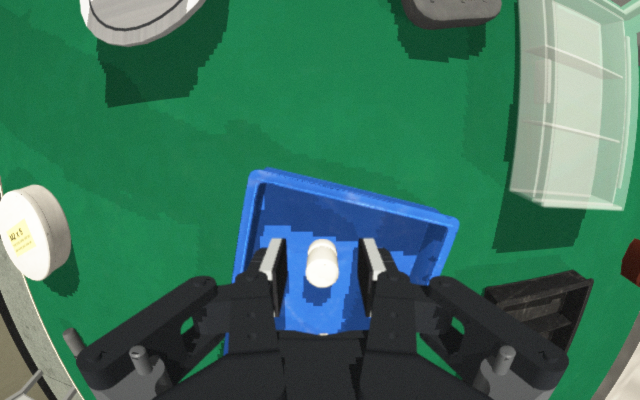

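>>> {"method": "arm_command", "body": {"plan": [{"hand": 0, "tx": 0, "ty": 0, "tz": 0, "twist": 0}, {"hand": 0, "tx": 0, "ty": 0, "tz": 0, "twist": 0}, {"hand": 0, "tx": 0, "ty": 0, "tz": 0, "twist": 0}, {"hand": 0, "tx": 0, "ty": 0, "tz": 0, "twist": 0}, {"hand": 0, "tx": 0, "ty": 0, "tz": 0, "twist": 0}, {"hand": 0, "tx": 0, "ty": 0, "tz": -15, "twist": 0}, {"hand": 0, "tx": 0, "ty": 0, "tz": -50, "twist": 0}, {"hand": 0, "tx": 0, "ty": 0, "tz": -95, "twist": 0}, {"hand": 0, "tx": 0, "ty": 0, "tz": -135, "twist": 0}], "squeeze": 30}}

```text
time_s: 4.95
tool_pos: [570.4, -61.0, 154.1]
orientation: [2.218, 2.221, 0.003]
force: [0.5, -0.3, 0.6]
width: 13.3
```

```bash
python3 - <<'E'
from h import *
go(561,262,150,-10)
im,d=viewer.get_image("wrist"); save(im,"w3.png")
E
```

```text
t 4.95 pos [570.4 -61.  154.1] yawY 0.09 tilt [-0.001  0.004 -1.   ] F [ 0.5 -0.3  0.6] T [ 0.06 -0.06  0.02] w 13.3 q [-0.17  0.02  1.46 -0.    1.66 -0.17]
tx ty tz [323.   -8.9   3.8] twist 10.1
```

View pics/w3.png

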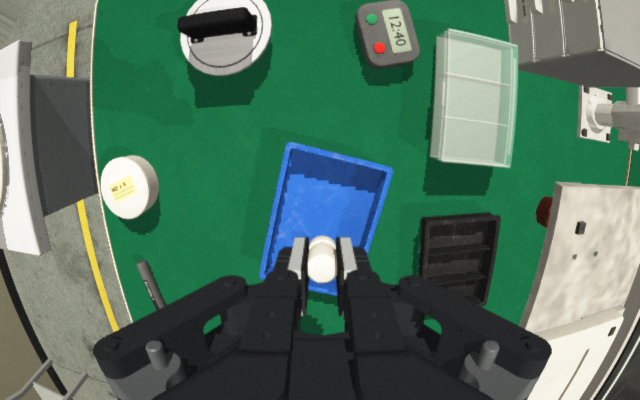

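>>> {"method": "arm_command", "body": {"plan": [{"hand": 0, "tx": 50, "ty": -2, "tz": 0, "twist": 5}, {"hand": 0, "tx": 100, "ty": -4, "tz": 0, "twist": 10}, {"hand": 0, "tx": 150, "ty": -6, "tz": 0, "twist": 10}, {"hand": 0, "tx": 200, "ty": -8, "tz": 0, "twist": 10}, {"hand": 0, "tx": 240, "ty": -9, "tz": 0, "twist": 10}, {"hand": 0, "tx": 265, "ty": -9, "tz": 0, "twist": 10}, {"hand": 0, "tx": 265, "ty": -9, "tz": 0, "twist": 10}, {"hand": 0, "tx": 265, "ty": -9, "tz": 0, "twist": 10}]}}

```text
time_s: 5.8
tool_pos: [563.5, 203.7, 162.4]
orientation: [2.394, 2.015, 0.015]
force: [0.1, -0.3, -0.6]
width: 13.6
```

```bash
cat > pot.py <<'E'
from h import *
import sys
s,M=st()
C=cam("wrist"); im,d=viewer.get_image("wrist"); save(im,sys.argv[1]); W=cloud("wrist",d,C)
X,Y,Z=W[...,0],W[...,1],W[...,2]
for t in ("pot_mouth","pot_gate"):
    for r in viewer.tip_of(t,"wrist")[:3]: print(t,world("wrist",r["point"],C).round(1),round(r["confidence"],2))
c=np.array([562,270.])
from scipy.optimize import least_squares
for _ in range(3):
    rr=np.hypot(X-c[0],Y-c[1]); m=(rr<48)&(rr>33)&(Z>80)&(Z<94); P=W[m]
    f=lambda p: np.hypot(P[:,0]-p[0],P[:,1]-p[1])-39
    c=least_squares(f,c,loss="soft_l1",f_scale=2).x
print("ring centre",c.round(1),len(P),np.median(P[:,2]).round(1))
cir=cv2.minEnclosingCircle(P[:,:2].astype(np.float32));print("enc",cir)
rr=np.hypot(X-c[0],Y-c[1]); a=np.degrees(np.arctan2(Y-c[1],X-c[0]))
for nm,lo in (("tail",0),("gauge",180)):
    m=(rr>55)&(rr<80)&(Z>20)&(Z<55)&(np.abs((a-lo+180)%360-180)<25); P=W[m]
    if len(P): print(nm,len(P),P.mean(0).round(1),"ang",np.degrees(np.arctan2(P[:,1].mean()-c[1],P[:,0].mean()-c[0])).round(1))
# lip: brass colour pixels at radius 29..38
hsv=cv2.cvtColor(im,cv2.COLOR_RGB2HSV)
br=(hsv[...,0]>8)&(hsv[...,0]<30)&(hsv[...,1]>90)&(rr<40)&(rr>25)&(Z>60)
h,_=np.histogram(a[br],bins=72,range=(-180,180)); print("brass per 5deg from -180:",h)
E
python3 pot.py w4.png
```

```text
t 5.8 pos [563.5 203.7 162.4] yawY -9.84 tilt [-0.     0.016 -1.   ] F [ 0.1 -0.3 -0.6] T [-0.06 -0.01  0.04] w 13.6 q [ 0.29  0.07  1.38 -0.01  1.67  0.47]
pot_mouth [565.7 270.1  81.1] 0.88
pot_mouth [564.7 200.  156.1] 0.26
pot_gate [570.1 304.7  77.6] 0.84
ring centre [564.1 272.3] 2251 85.3
enc ((563.862548828125, 272.146728515625), 41.4554557800293)
tail 255 [629.4 271.3  35.8] ang -0.9
gauge 615 [500.8 273.6  40.4] ang 178.9
brass per 5deg from -180: [47 53 50 57 52 51 53 56 49 53 53 55 18  0  0  0  0  0  0 42 55 56 51 52
 52 47 52 51 50 54 55 55 57 49 52 50 49 49 49 53 49 49 53 51 52 50 52 49
 20  0  0  0  0  0  0 54 62 56 54 52 55 54 53 51 56 54 53 60 55 53 53 50]
```

View pics/w4.png

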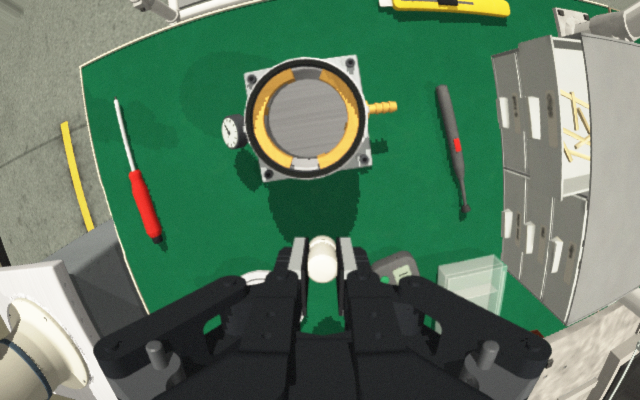

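```bash
python3 - <<'E'
from h import *
go(564,272,50,-11)
E
```

```text
t 5.95 pos [563.9 202.3 162.3] yawY -10.0 tilt [-0.     0.016 -1.   ] F [0.2 0.4 0.7] T [-0.01  0.    0.07] w 13.3 q [ 0.29  0.07  1.38 -0.01  1.67  0.47]
tx ty tz [ 68.7 -13.8 112.1] twist 1.0
```

>>> {"method": "arm_command", "body": {"plan": [{"hand": 0, "tx": 35, "ty": -7, "tz": 0, "twist": 1}, {"hand": 0, "tx": 60, "ty": -12, "tz": 0, "twist": 1}, {"hand": 0, "tx": 68.5, "ty": -14, "tz": 0, "twist": 1}, {"hand": 0, "tx": 68.5, "ty": -14, "tz": 20, "twist": 1}, {"hand": 0, "tx": 68.5, "ty": -14, "tz": 40, "twist": 1}, {"hand": 0, "tx": 68.5, "ty": -14, "tz": 40, "twist": 1}, {"hand": 0, "tx": 68.5, "ty": -14, "tz": 40, "twist": 1}]}}

```text
time_s: 6.65
tool_pos: [562.7, 270.9, 122.1]
orientation: [2.416, 1.989, 0.014]
force: [0.6, -0.1, 0.4]
width: 13.8
```

```bash
python3 - <<'E'
from h import *
go(564,272,50,-11)
for n in ("side","top","wrist"):
    im,d=viewer.get_image(n); 
    if n=="side": im=cv2.resize(im[120:280,220:400],None,fx=3.5,fy=3.5)
    if n=="top": im=cv2.resize(im[120:240,180:340],None,fx=4,fy=4)
    save(im,"p5%s.png"%n)
st()
E
```

```text
t 6.65 pos [562.7 270.9 122.1] yawY -11.07 tilt [-0.001  0.015 -1.   ] F [ 0.6 -0.1  0.4] T [ 0.05  0.05 -0.04] w 13.8 q [ 0.4   0.15  1.37 -0.01  1.61  0.59]
tx ty tz [ 1.4 -0.  72.1] twist -0.1
t 6.8 pos [563.4 271.8 123.9] yawY -11.04 tilt [ 0.001  0.018 -1.   ] F [0.3 0.2 0.8] T [-0.02  0.04  0.04] w 13.5 q [ 0.4   0.15  1.37 -0.01  1.61  0.59]
```

View pics/p5side.png

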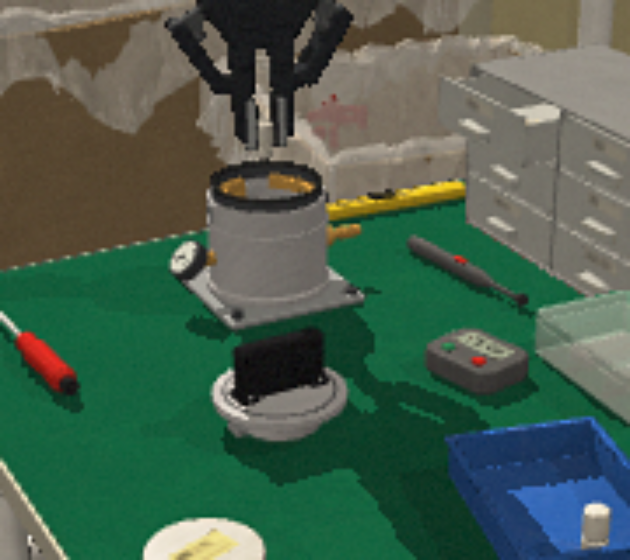

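View pics/p5wrist.png

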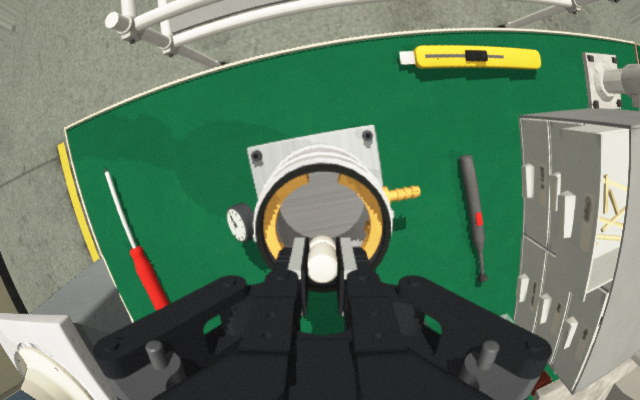

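>>> {"method": "arm_command", "body": {"plan": [{"hand": 0, "tx": 0.5, "ty": 0, "tz": 30, "twist": 0}, {"hand": 0, "tx": 0.5, "ty": 0, "tz": 55, "twist": 0}, {"hand": 0, "tx": 0.5, "ty": 0, "tz": 72, "twist": 0}, {"hand": 0, "tx": 0.5, "ty": 0, "tz": 75, "twist": 0}, {"hand": 0, "tx": 0.5, "ty": 0, "tz": 75, "twist": 0}, {"hand": 0.23, "tx": 0.5, "ty": 0, "tz": 75, "twist": 0}, {"hand": 0.23, "tx": 0.5, "ty": 0, "tz": 75, "twist": 0}, {"hand": 0.23, "tx": 0.5, "ty": 0, "tz": 75, "twist": 0}, {"hand": 0.23, "tx": 0.5, "ty": 0, "tz": 50, "twist": 0}, {"hand": 0.23, "tx": 0.5, "ty": 0, "tz": 10, "twist": 0}, {"hand": 0.23, "tx": 0.5, "ty": 0, "tz": -30, "twist": 0}, {"hand": 0.23, "tx": 0.5, "ty": 0, "tz": -40, "twist": 0}]}}

```text
time_s: 8.0
tool_pos: [564.3, 273.1, 170.4]
orientation: [2.413, 1.988, 0.033]
force: [-0.2, 0.8, 0.0]
width: 19.6
```

```bash
python3 - <<'E'
from h import *
go(571,-123,160,0)
im,d=viewer.get_image("wrist");save(im,"w6.png")
E
```

```text
t 8.0 pos [564.3 273.1 170.4] yawY -11.04 tilt [ 0.006  0.025 -1.   ] F [-0.2  0.8  0. ] T [0.05 0.05 0.  ] w 19.6 q [ 0.4   0.14  1.3  -0.01  1.68  0.59]
tx ty tz [-387.6   82.1   10.1] twist -11.0
```

View pics/w6.png

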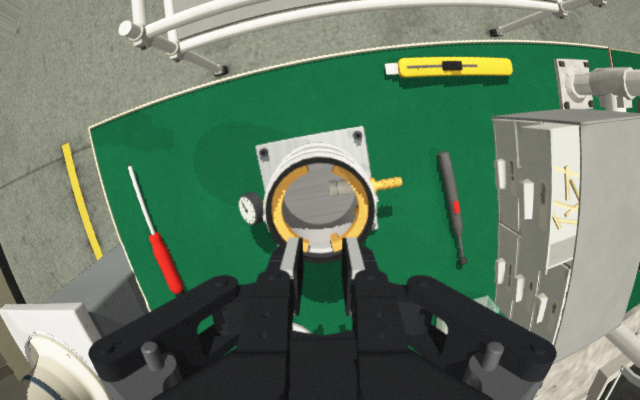

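```bash
python3 - <<'E'
from h import *
for i in range(8):
    s=manip.sense(); M=R.from_rotvec(s["orientation"]).as_matrix(); q=np.array(s["q"]); print(s["time_s"],np.round(M[:,2],4),(q[1]+q[2]+q[4]-np.pi).round(4),q[3].round(4),np.round(s["tool_pos"],1)); viewer.get_image("top")
E
```

```text
8.05 [ 0.0256  0.0012 -0.9997] -0.0241 -0.0089 [564.3 273.1 170. ]
8.1 [ 2.260e-02 -1.000e-04 -9.997e-01] -0.0208 -0.0089 [563.7 272.8 167. ]
8.15 [ 0.0189 -0.0016 -0.9998] -0.0167 -0.0089 [562.9 272.5 164.2]
8.2 [ 0.0161 -0.0028 -0.9999] -0.0137 -0.0089 [562.3 272.2 162.4]
8.25 [ 0.0146 -0.0034 -0.9999] -0.0121 -0.0089 [562.  272.  161.4]
8.3 [ 0.014  -0.0037 -0.9999] -0.0114 -0.0089 [561.9 272.  161.1]
8.35 [ 0.014  -0.0037 -0.9999] -0.0115 -0.0089 [561.9 272.  161.2]
8.4 [ 0.0145 -0.0035 -0.9999] -0.012 -0.0089 [562.  272.1 161.5]
```

>>> {"method": "arm_command", "body": {"plan": [{"hand": 0.42, "tx": -45, "ty": 10, "tz": -10, "twist": -4}, {"hand": 0.42, "tx": -90, "ty": 20, "tz": -20, "twist": -8}, {"hand": 0.42, "tx": -135, "ty": 29, "tz": -30, "twist": -11}, {"hand": 0.42, "tx": -180, "ty": 39, "tz": -30, "twist": -11}, {"hand": 0.42, "tx": -225, "ty": 49, "tz": -30, "twist": -11}, {"hand": 0.42, "tx": -270, "ty": 59, "tz": -30, "twist": -11}, {"hand": 0.42, "tx": -315, "ty": 69, "tz": -30, "twist": -11}, {"hand": 0.42, "tx": -360, "ty": 79, "tz": -30, "twist": -11}, {"hand": 0.42, "tx": -386, "ty": 85, "tz": -30, "twist": -11}, {"hand": 0.42, "tx": -386, "ty": 85, "tz": -30, "twist": -11}, {"hand": 0.42, "tx": -386, "ty": 85, "tz": 0, "twist": -11}, {"hand": 0.42, "tx": -386, "ty": 85, "tz": 45, "twist": -11}]}}

```text
time_s: 9.65
tool_pos: [574.2, -123.2, 120.8]
orientation: [2.209, 2.207, 0.019]
force: [0.9, 1.1, -0.7]
width: 36.0
```

```bash
cat > look.py <<'E'
from h import *
s=manip.sense(); M=R.from_rotvec(s["orientation"]).as_matrix(); print("t",s["time_s"],np.round(s["tool_pos"],1),"z",M[:,2].round(4),np.round(s["qvel"],2))
E
python3 look.py; python3 -c "
from h import *
go(570.5,-122.3,15,0)"
```

```text
t 9.65 [ 574.2 -123.2  120.8] z [ 0.0218 -0.0046 -0.9998] [ 0.01  0.17  0.72 -0.   -0.82 -0.  ]
t 9.65 pos [ 574.2 -123.2  120.8] yawY -0.05 tilt [-0.005  0.022 -1.   ] F [ 0.9  1.1 -0.7] T [-0.03  0.04 -0.03] w 36.0 q [-0.27  0.05  1.49  0.    1.59 -0.27]
tx ty tz [  1.4  -6.  105.7] twist -0.0
```

```bash
python3 - <<'E'
from h import *
for i in range(12):
    s=manip.sense(); M=R.from_rotvec(s["orientation"]).as_matrix(); print(s["time_s"],np.round(M[:,2],4),np.round(s["tool_pos"],1)); 
    if i>1 and M[0,2]<0.003: break
    im,d=viewer.get_image("wrist")
save(im,"w7.png")
go(570.5,-122.3,15,0)
E
```

```text
9.65 [ 0.0218 -0.0046 -0.9998] [ 574.2 -123.2  120.8]
9.7 [ 0.005  0.    -1.   ] [ 569.4 -121.7  108.5]
9.75 [ 2.e-03  8.e-04 -1.e+00] [ 568.6 -121.3  110.2]
t 9.75 pos [ 568.6 -121.3  110.2] yawY -0.01 tilt [ 0.001  0.002 -1.   ] F [-0.8  0.  -1.5] T [ 0.    0.   -0.02] w 35.7 q [-0.27  0.05  1.5   0.    1.59 -0.27]
tx ty tz [-1.   1.7 95.2] twist -0.0
```

View pics/w7.png

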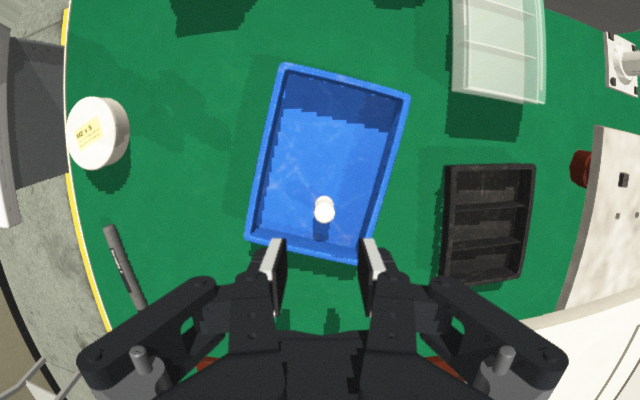

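>>> {"method": "arm_command", "body": {"plan": [{"hand": 0.4, "tx": -1, "ty": 1.5, "tz": 30, "twist": 0}, {"hand": 0.4, "tx": -1, "ty": 1.5, "tz": 60, "twist": 0}, {"hand": 0.4, "tx": -1, "ty": 1.5, "tz": 80, "twist": 0}, {"hand": 0.4, "tx": -1, "ty": 1.5, "tz": 91, "twist": 0}, {"hand": 0.4, "tx": -1, "ty": 1.5, "tz": 95, "twist": 0}, {"hand": 0.4, "tx": -1, "ty": 1.5, "tz": 95, "twist": 0}, {"hand": 0.4, "tx": -1, "ty": 1.5, "tz": 95, "twist": 0}]}}

```text
time_s: 10.45
tool_pos: [571.3, -122.4, 17.1]
orientation: [2.219, 2.219, 0.005]
force: [0.4, 0.4, -0.2]
width: 34.6
```

```bash
python3 - <<'E'
from h import *
go(570.5,-122.3,15,0)
im,d=viewer.get_image("wrist")
save(im,"w8.png")
E
```

```text
t 10.45 pos [ 571.3 -122.4   17.1] yawY 0.0 tilt [ 0.     0.004 -1.   ] F [ 0.4  0.4 -0.2] T [ 0.02 -0.03 -0.01] w 34.6 q [-0.27  0.12  1.6   0.    1.42 -0.27]
tx ty tz [ 0.1 -0.8  2.1] twist 0.0
```

View pics/w8.png

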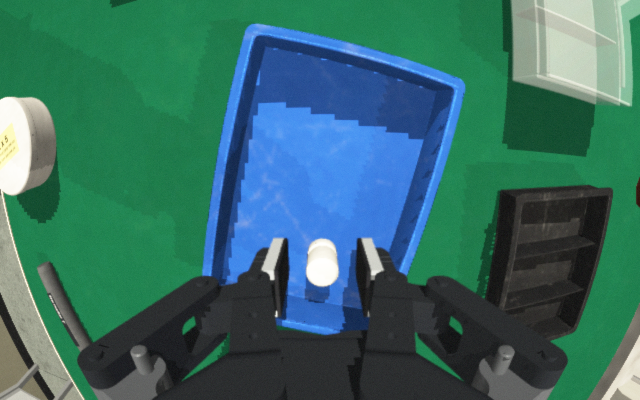

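Post sits at (322,262), centred between the pads. Grip and lift.

>>> {"method": "arm_command", "body": {"plan": [{"hand": 0, "tx": 0, "ty": -0.5, "tz": 2, "twist": 0}, {"hand": 0, "tx": 0, "ty": -0.5, "tz": 2, "twist": 0}, {"hand": 0, "tx": 0, "ty": -0.5, "tz": 2, "twist": 0}, {"hand": 0, "tx": 0, "ty": -0.5, "tz": 2, "twist": 0}, {"hand": 0, "tx": 0, "ty": -0.5, "tz": 2, "twist": 0}, {"hand": 0, "tx": 0, "ty": -0.5, "tz": 2, "twist": 0}, {"hand": 0, "tx": 0, "ty": 0, "tz": -20, "twist": 0}, {"hand": 0, "tx": 0, "ty": 0, "tz": -60, "twist": 0}, {"hand": 0, "tx": 0, "ty": 0, "tz": -100, "twist": 0}, {"hand": 0, "tx": 0, "ty": 0, "tz": -135, "twist": 0}, {"hand": 0, "tx": 0, "ty": 0, "tz": -140, "twist": 0}, {"hand": 0, "tx": 0, "ty": 0, "tz": -140, "twist": 0}, {"hand": 0, "tx": 0, "ty": 0, "tz": -140, "twist": 0}, {"hand": 0, "tx": 0, "ty": 0, "tz": -140, "twist": 0}], "squeeze": 30}}

```text
time_s: 11.9
tool_pos: [569.7, -122.2, 154.6]
orientation: [-2.221, -2.221, -0.002]
force: [-0.0, -0.5, -0.7]
width: 13.7
```

```bash
python3 - <<'E'
from h import *
s,M=st(); print(M[:,2].round(4))
go(564,270,150,-11)
E
```

```text
t 11.9 pos [ 569.7 -122.2  154.6] yawY -0.01 tilt [ 0.001  0.001 -1.   ] F [-0.  -0.5 -0.7] T [-0.04  0.01 -0.  ] w 13.7 q [-0.27  0.04  1.43  0.    1.67 -0.27]
[ 8.0e-04  1.1e-03 -1.0e+00]
t 11.9 pos [ 569.7 -122.2  154.6] yawY -0.01 tilt [ 0.001  0.001 -1.   ] F [-0.  -0.5 -0.7] T [-0.04  0.01 -0.  ] w 13.7 q [-0.27  0.04  1.43  0.    1.67 -0.27]
tx ty tz [392.2  -5.8   5. ] twist 11.0
```

>>> {"method": "arm_command", "body": {"plan": [{"hand": 0, "tx": 45, "ty": -1, "tz": 0, "twist": 5}, {"hand": 0, "tx": 90, "ty": -2, "tz": 0, "twist": 11}, {"hand": 0, "tx": 135, "ty": -3, "tz": 0, "twist": 11}, {"hand": 0, "tx": 180, "ty": -4, "tz": 0, "twist": 11}, {"hand": 0, "tx": 225, "ty": -5, "tz": 0, "twist": 11}, {"hand": 0, "tx": 270, "ty": -6, "tz": 0, "twist": 11}, {"hand": 0, "tx": 315, "ty": -6, "tz": 0, "twist": 11}, {"hand": 0, "tx": 360, "ty": -6, "tz": 0, "twist": 11}, {"hand": 0, "tx": 385, "ty": -6, "tz": 0, "twist": 11}, {"hand": 0, "tx": 392, "ty": -6, "tz": 0, "twist": 11}, {"hand": 0, "tx": 392, "ty": -6, "tz": 0, "twist": 11}, {"hand": 0, "tx": 392, "ty": -6, "tz": 0, "twist": 11}, {"hand": 0, "tx": 392, "ty": -6, "tz": 0, "twist": 11}, {"hand": 0, "tx": 392, "ty": -6, "tz": 0, "twist": 11}]}}

```text
time_s: 13.3
tool_pos: [564.1, 268.4, 155.1]
orientation: [-2.426, -1.996, -0.002]
force: [-0.4, 0.7, 1.0]
width: 13.6
```

```bash
python3 - <<'E'
from h import *
s,M=st(); print(M[:,2].round(4))
go(564,271,50,-11)
E
```

```text
t 13.3 pos [564.1 268.4 155.1] yawY -11.11 tilt [ 0.001  0.001 -1.   ] F [-0.4  0.7  1. ] T [0.02 0.01 0.02] w 13.6 q [0.39 0.16 1.31 0.   1.68 0.58]
[ 9.e-04  1.e-03 -1.e+00]
t 13.3 pos [564.1 268.4 155.1] yawY -11.11 tilt [ 0.001  0.001 -1.   ] F [-0.4  0.7  1. ] T [0.02 0.01 0.02] w 13.6 q [0.39 0.16 1.31 0.   1.68 0.58]
tx ty tz [  2.4  -0.6 105.1] twist -0.1
```

>>> {"method": "arm_command", "body": {"plan": [{"hand": 0, "tx": 2.5, "ty": -0.5, "tz": 35, "twist": 0}, {"hand": 0, "tx": 2.5, "ty": -0.5, "tz": 65, "twist": 0}, {"hand": 0, "tx": 2.5, "ty": -0.5, "tz": 90, "twist": 0}, {"hand": 0, "tx": 2.5, "ty": -0.5, "tz": 105, "twist": 0}, {"hand": 0, "tx": 2.5, "ty": -0.5, "tz": 107, "twist": 0}, {"hand": 0, "tx": 2.5, "ty": -0.5, "tz": 107, "twist": 0}, {"hand": 0.23, "tx": 2.5, "ty": -0.5, "tz": 107, "twist": 0}, {"hand": 0.23, "tx": 2.5, "ty": -0.5, "tz": 107, "twist": 0}, {"hand": 0.23, "tx": 2.5, "ty": -0.5, "tz": 107, "twist": 0}, {"hand": 0.23, "tx": 2.5, "ty": -0.5, "tz": 80, "twist": 0}, {"hand": 0.23, "tx": 2.5, "ty": -0.5, "tz": 40, "twist": 0}, {"hand": 0.23, "tx": 2.5, "ty": -0.5, "tz": 0, "twist": 0}, {"hand": 0.23, "tx": 2.5, "ty": -0.5, "tz": -10, "twist": 0}, {"hand": 0.23, "tx": 2.5, "ty": -0.5, "tz": -10, "twist": 0}, {"hand": 0.23, "tx": 2.5, "ty": -0.5, "tz": -10, "twist": 0}, {"hand": 0.23, "tx": 2.5, "ty": -0.5, "tz": -10, "twist": 0}, {"hand": 0.23, "tx": 2.5, "ty": -0.5, "tz": -10, "twist": 0}]}}

```text
time_s: 15.0
tool_pos: [563.3, 270.7, 162.7]
orientation: [-2.425, -1.995, 0.004]
force: [0.3, -0.1, -0.1]
width: 19.5
```

```bash
python3 pot.py w9.png; python3 - <<'E'
from h import *
go(482,230,160,-90)
im,d=viewer.get_image("top"); save(cv2.resize(im[140:250,200:420],None,fx=3.6,fy=3.6),"t9.png")
E
```

```text
t 15.0 pos [563.3 270.7 162.7] yawY -11.1 tilt [-0.001 -0.002 -1.   ] F [ 0.3 -0.1 -0.1] T [-0.03  0.02 -0.02] w 19.5 q [0.39 0.16 1.29 0.   1.69 0.59]
pot_mouth [563.8 268.2  79.4] 0.9
ring centre [564.2 272.8] 1756 85.4
enc ((564.1403198242188, 272.2113037109375), 41.4478645324707)
tail 244 [629.5 272.1  35.6] ang -0.6
gauge 564 [500.9 275.4  40.3] ang 177.6
brass per 5deg from -180: [44 44 45 47 50 49 32 19 12 14 44 51 24  0  0  0  0  0  2 51 45 12  8 15
 27 49 50 48 48 47 55 50 55 43 39 45 43 36 41 47 39 41 38 40 40 35 38 37
 17  0  0  0  0  0  0 40 38 39 40 37 40 41 40 45 41 42 43 51 50 45 41 48]
t 15.15 pos [563.8 270.9 164. ] yawY -11.11 tilt [ 0.    -0.001 -1.   ] F [-0.1  0.5 -1. ] T [ 0.01 -0.03 -0.01] w 19.6 q [0.39 0.16 1.29 0.   1.69 0.59]
tx ty tz [-55.8 -72.4   4.1] twist 78.9
```

View pics/w9.png

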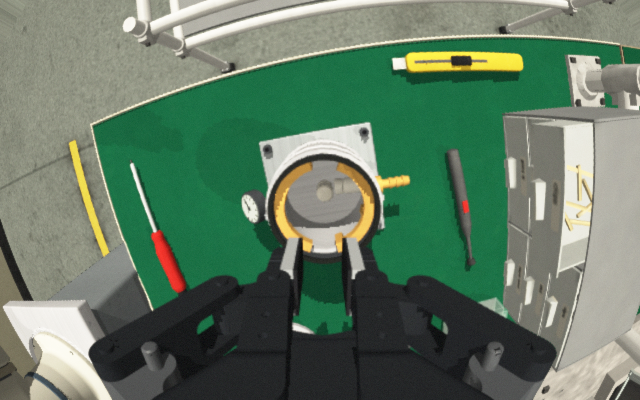

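>>> {"method": "arm_command", "body": {"plan": [{"hand": 0.5, "tx": -30, "ty": -7, "tz": 0, "twist": 8}, {"hand": 0.5, "tx": -60, "ty": -14, "tz": 0, "twist": 16}, {"hand": 0.5, "tx": -90, "ty": -21, "tz": 0, "twist": 24}, {"hand": 0.5, "tx": -120, "ty": -28, "tz": 0, "twist": 32}, {"hand": 0.5, "tx": -150, "ty": -35, "tz": 5, "twist": 40}, {"hand": 0.5, "tx": -175, "ty": -41, "tz": 12, "twist": 48}, {"hand": 0.5, "tx": -190, "ty": -44, "tz": 20, "twist": 56}, {"hand": 0.5, "tx": -195, "ty": -45, "tz": 28, "twist": 64}, {"hand": 0.5, "tx": -195, "ty": -45, "tz": 34, "twist": 72}, {"hand": 0.5, "tx": -195, "ty": -45, "tz": 34, "twist": 79}, {"hand": 0.5, "tx": -195, "ty": -45, "tz": 34, "twist": 79}, {"hand": 0.5, "tx": -195, "ty": -45, "tz": 34, "twist": 79}, {"hand": 0.5, "tx": -195, "ty": -45, "tz": 34, "twist": 79}, {"hand": 0.5, "tx": -195, "ty": -45, "tz": 34, "twist": 79}]}}

```text
time_s: 16.6
tool_pos: [482.2, 88.3, 130.5]
orientation: [-3.141, 0.0, -0.0]
force: [-0.3, 0.9, 1.0]
width: 42.7
```

```bash
cat > lid.py <<'E'
from h import *
import sys
s,M=st()
C=cam("wrist"); im,d=viewer.get_image("wrist"); save(im,sys.argv[1]); W=cloud("wrist",d,C)
X,Y,Z=W[...,0],W[...,1],W[...,2]
for t in ("lid_grip","lid_foot"):
    for r in viewer.tip_of(t,"wrist")[:2]: print(t,world("wrist",r["point"],C).round(1),round(r["confidence"],2))
c=np.array([482.5,88.5])
rr=np.hypot(X-c[0],Y-c[1])
P=W[(rr<40)&(Z>52)&(Z<64)]
if len(P):
    rect=cv2.minAreaRect(P[:,:2].astype(np.float32)); print("bar rect",rect,len(P),P.mean(0).round(1))
    w,v=np.linalg.eigh(np.cov(P[:,:2].T)); print("ang",np.degrees(np.arctan2(v[1,1],v[0,1])).round(1))
P=W[(rr<48)&(Z>18)&(Z<28)]
print("flange",cv2.minEnclosingCircle(P[:,:2].astype(np.float32)),len(P))
E
python3 lid.py w10.png
```

```text
t 16.6 pos [482.2  88.3 130.5] yawY -90.02 tilt [ 0.    -0.001 -1.   ] F [-0.3  0.9  1. ] T [-0.02 -0.    0.04] w 42.7 q [ 0.11 -0.2   1.71  0.    1.64  1.68]
lid_grip [483.6  91.1  43.8] 0.72
lid_foot [482.3  92.7  -4.5] 0.87
bar rect ((483.89300537109375, 90.744140625), (58.42113494873047, 14.247446060180664), 1.6547455787658691) 1532 [485.4  90.5  56.3]
ang -178.5
flange ((483.6361999511719, 90.38706970214844), 43.16362762451172) 6599
```

View pics/w10.png

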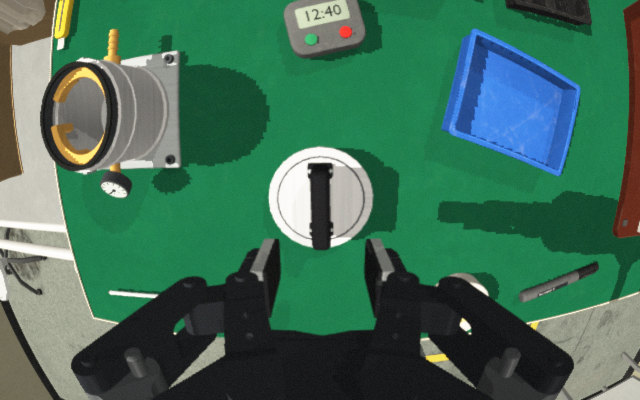

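>>> {"method": "arm_command", "body": {"plan": [{"hand": 0.5, "tx": 1.5, "ty": -2, "tz": 30, "twist": -1.6}, {"hand": 0.5, "tx": 1.5, "ty": -2, "tz": 60, "twist": -1.6}, {"hand": 0.5, "tx": 1.5, "ty": -2, "tz": 80, "twist": -1.6}, {"hand": 0.5, "tx": 1.5, "ty": -2, "tz": 90, "twist": -1.6}, {"hand": 0.5, "tx": 1.5, "ty": -2, "tz": 95, "twist": -1.6}, {"hand": 0.5, "tx": 1.5, "ty": -2, "tz": 95, "twist": -1.6}, {"hand": 0.5, "tx": 1.5, "ty": -2, "tz": 95, "twist": -1.6}, {"hand": 0.5, "tx": 1.5, "ty": -2, "tz": 95, "twist": -1.6}, {"hand": 0.5, "tx": 1.5, "ty": -2, "tz": 95, "twist": -1.6}]}}

```text
time_s: 17.65
tool_pos: [484.2, 90.4, 36.4]
orientation: [-3.141, -0.042, -0.003]
force: [-0.2, 0.3, 0.5]
width: 42.7
```

```bash
python3 lid.py w11.png; python3 - <<'E'
from h import *
im,d=viewer.get_image("side"); save(cv2.resize(im[150:300,220:400],None,fx=3.5,fy=3.5),"s11.png")
E
```

```text
t 17.65 pos [484.2  90.4  36.4] yawY -88.47 tilt [ 0.002 -0.001 -1.   ] F [-0.2  0.3  0.5] T [-0.02  0.03  0.02] w 42.7 q [ 0.12 -0.15  1.82  0.    1.46  1.66]
lid_grip [485.   90.3  41.1] 0.82
bar rect ((487.8870544433594, 92.5937728881836), (54.00565719604492, 52.848079681396484), 49.41256332397461) 4859 [488.4  90.8  56.6]
ang -179.7
flange ((483.5304260253906, 90.59963989257812), 43.04836654663086) 11536
```

View pics/w11.png

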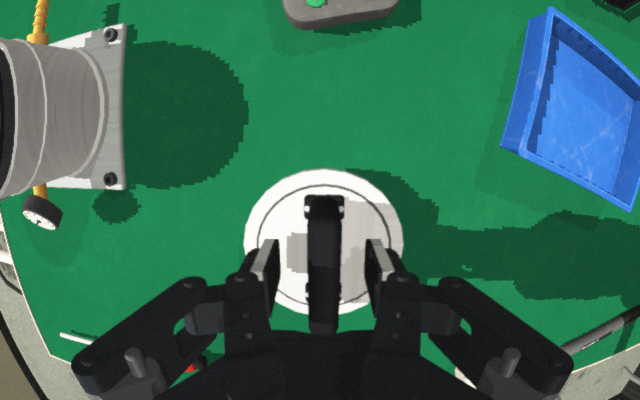

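View pics/s11.png

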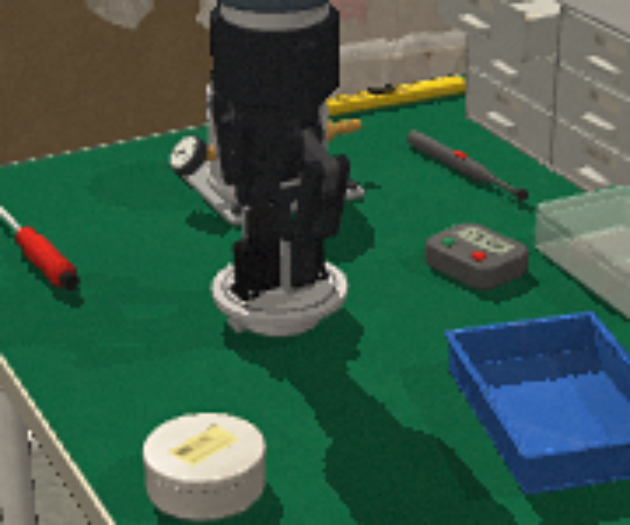

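>>> {"method": "arm_command", "body": {"plan": [{"hand": 0, "tx": 0, "ty": 0, "tz": 0, "twist": 0}, {"hand": 0, "tx": 0, "ty": 0, "tz": 0, "twist": 0}, {"hand": 0, "tx": 0, "ty": 0, "tz": 0, "twist": 0}, {"hand": 0, "tx": 0, "ty": 0, "tz": 0, "twist": 0}, {"hand": 0, "tx": 0, "ty": 0, "tz": 0, "twist": 0}, {"hand": 0, "tx": 0, "ty": 0, "tz": 0, "twist": 0}, {"hand": 0, "tx": 0, "ty": 0, "tz": -10, "twist": 0}, {"hand": 0, "tx": 0, "ty": 0, "tz": -30, "twist": 0}, {"hand": 0, "tx": 0, "ty": 0, "tz": -60, "twist": 0}, {"hand": 0, "tx": 0, "ty": 0, "tz": -90, "twist": 0}, {"hand": 0, "tx": 0, "ty": 0, "tz": -110, "twist": 0}, {"hand": 0, "tx": 0, "ty": 0, "tz": -115, "twist": 0}, {"hand": 0, "tx": 0, "ty": 0, "tz": -115, "twist": 0}, {"hand": 0, "tx": 0, "ty": 0, "tz": -115, "twist": 0}, {"hand": 0, "tx": 0, "ty": 0, "tz": -115, "twist": 0}, {"hand": 0, "tx": 0, "ty": 0, "tz": -115, "twist": 0}], "squeeze": 100}}

```text
time_s: 19.45
tool_pos: [483.1, 90.2, 149.2]
orientation: [-3.141, -0.042, 0.003]
force: [0.4, -0.2, -3.0]
width: 12.8
```

```bash
python3 - <<'E'
from h import *
s,M=st(); print(M[:,2].round(4))
for n in ("wrist","side"):
    im,d=viewer.get_image(n); 
    if n=="side": im=cv2.resize(im[80:300,200:400],None,fx=2.7,fy=2.7)
    else: np.save("dw.npy",d)
    save(im,n+"12.png")
    C=cam(n)
    for t in ("lid_grip","lid_foot"):
        for r in viewer.tip_of(t,n)[:2]: print(n,t,world(n,r["point"],C).round(1),round(r["confidence"],2))
E
```

```text
t 19.45 pos [483.1  90.2 149.2] yawY -88.47 tilt [-0.002 -0.    -1.   ] F [ 0.4 -0.2 -3. ] T [-0.01 -0.02  0.02] w 12.8 q [ 0.12 -0.2   1.67  0.    1.67  1.66]
[-2.1e-03  3.0e-04 -1.0e+00]
wrist lid_grip [484.4  93.5 159.8] 0.82
wrist lid_grip [570.8 -90.6   1. ] 0.61
side lid_grip [484.4  91.1 161. ] 0.96
side lid_foot [480.1  94.4 118.4] 0.8
side lid_foot [630.3  87.    5.3] 0.25
```

View pics/wrist12.png

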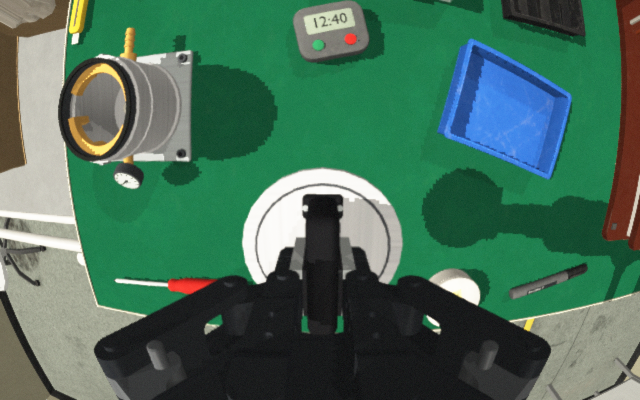

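View pics/side12.png

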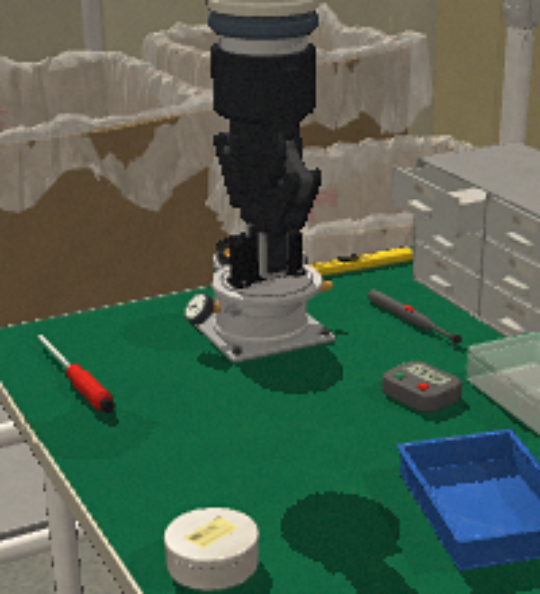

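```bash
python3 - <<'E'
from h import *
C=cam("wrist"); d=np.load("dw.npy"); W=cloud("wrist",d,C)
s,M=st()
T=(W-s["tool_pos"])@M
X,Y,Z=T[...,0],T[...,1],T[...,2]
m=(np.hypot(X,Y)<52)&(Z>5)&(Z<22)
P=T[m]; print(len(P),np.percentile(P[:,2],[2,25,50,75,98]).round(1))
zs=np.median(P[:,2])
# plane tilt of flange
Q=P[(abs(P[:,2]-zs)<2.5)]
A=np.c_[Q[:,:2],np.ones(len(Q))]; print("plane",np.linalg.lstsq(A,Q[:,2],rcond=None)[0].round(4))
print("flange centre tool",cv2.minEnclosingCircle(Q[:,:2].astype(np.float32)))
E
```

```text
t 19.75 pos [483.7  90.3 150.5] yawY -88.47 tilt [ 0.    -0.001 -1.   ] F [ 0.1  0.2 -3.3] T [ 0.02 -0.03  0.02] w 12.5 q [ 0.11 -0.2   1.67  0.    1.67  1.66]
10269 [10.5 14.1 14.6 15.  16.2]
plane [ 4.10000e-03 -1.80000e-03  1.45502e+01]
flange centre tool ((-0.3837076723575592, -0.6064504384994507), 43.2241096496582)
```

>>> {"method": "arm_command", "body": {"plan": [{"hand": 0, "tx": 9, "ty": -18, "tz": 0, "twist": -7}, {"hand": 0, "tx": 18, "ty": -36, "tz": 0, "twist": -15}, {"hand": 0, "tx": 28, "ty": -58, "tz": 0, "twist": -23}, {"hand": 0, "tx": 39, "ty": -82, "tz": 0, "twist": -31}, {"hand": 0, "tx": 50, "ty": -106, "tz": 0, "twist": -39}, {"hand": 0, "tx": 61, "ty": -129, "tz": 0, "twist": -47}, {"hand": 0, "tx": 71, "ty": -150, "tz": 0, "twist": -55}, {"hand": 0, "tx": 79, "ty": -166, "tz": 0, "twist": -63}, {"hand": 0, "tx": 84, "ty": -176, "tz": 0, "twist": -71}, {"hand": 0, "tx": 86, "ty": -180, "tz": 0, "twist": -77.3}, {"hand": 0, "tx": 86, "ty": -180, "tz": 5, "twist": -77.3}, {"hand": 0, "tx": 86, "ty": -180, "tz": 10, "twist": -77.3}, {"hand": 0, "tx": 86, "ty": -180, "tz": 10, "twist": -77.3}, {"hand": 0, "tx": 86, "ty": -180, "tz": 10, "twist": -77.3}, {"hand": 0, "tx": 86, "ty": -180, "tz": 10, "twist": -77.3}, {"hand": 0, "tx": 86, "ty": -180, "tz": 10, "twist": -77.3}]}}

```text
time_s: 21.35
tool_pos: [565.0, 272.4, 141.0]
orientation: [-2.428, -1.994, -0.002]
force: [-1.2, -0.0, -3.0]
width: 12.3
```

```bash
python3 - <<'E'
from h import *
go(564.9,272.8,115,-11.2)
for n in ("wrist","side"):
    im,d=viewer.get_image(n); 
    if n=="side": im=cv2.resize(im[60:260,200:400],None,fx=2.9,fy=2.9)
    save(im,n+"13.png")
st()
E
```

```text
t 21.35 pos [565.  272.4 141. ] yawY -11.2 tilt [ 0.001  0.001 -1.   ] F [-1.2 -0.  -3. ] T [0.   0.01 0.04] w 12.3 q [0.39 0.17 1.32 0.   1.65 0.59]
tx ty tz [ 0.3 -0.1 26. ] twist -0.0
t 21.45 pos [564.9 272.5 141. ] yawY -11.19 tilt [ 0.001  0.001 -1.   ] F [-0.8 -0.5 -3.4] T [ 0.01 -0.06  0.  ] w 12.7 q [0.39 0.17 1.32 0.   1.65 0.59]
```

View pics/wrist13.png

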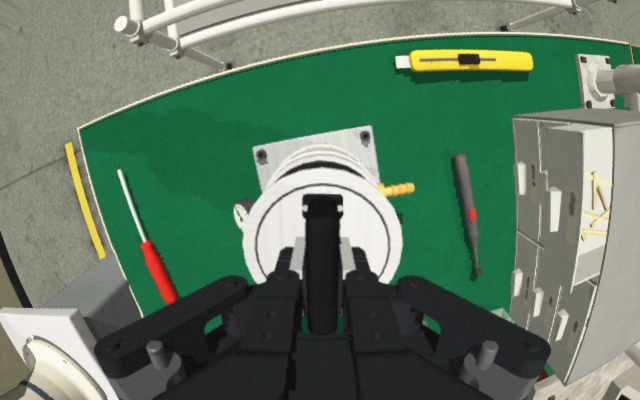

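View pics/side13.png

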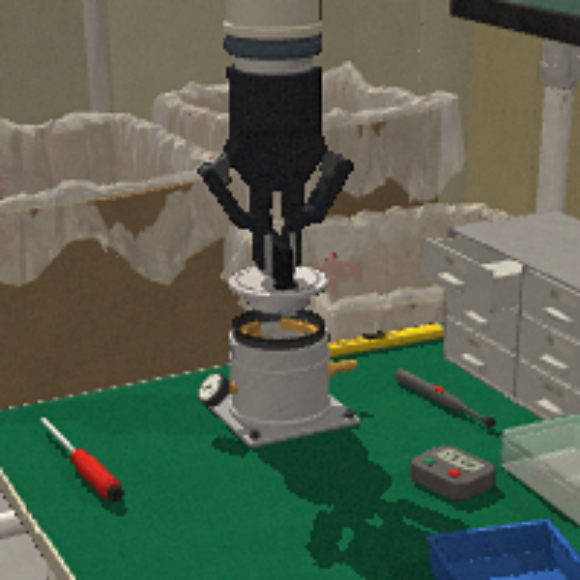

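>>> {"method": "arm_command", "body": {"plan": [{"hand": 0, "tx": 0.2, "ty": 0, "tz": 10, "twist": 0}, {"hand": 0, "tx": 0.2, "ty": 0, "tz": 18, "twist": 0}, {"hand": 0, "tx": 0.2, "ty": 0, "tz": 24, "twist": 0}, {"hand": 0, "tx": 0.2, "ty": 0, "tz": 27, "twist": 0}, {"hand": 0, "tx": 0.2, "ty": 0, "tz": 30, "twist": 0}, {"hand": 0, "tx": 0.2, "ty": 0, "tz": 32, "twist": 0}, {"hand": 0, "tx": 0.2, "ty": 0, "tz": 32, "twist": 0}, {"hand": 0, "tx": 0.2, "ty": 0, "tz": 32, "twist": 0}]}}

```text
time_s: 22.25
tool_pos: [565.2, 272.7, 109.3]
orientation: [-2.427, -1.994, -0.002]
force: [-1.0, 0.1, -3.3]
width: 12.6
```

```bash
python3 - <<'E'
from h import *
st()
for n in ("wrist","side"):
    im,d=viewer.get_image(n); 
    if n=="side": im=cv2.resize(im[60:260,200:400],None,fx=2.9,fy=2.9)
    save(im,n+"14.png")
st()
E
```

```text
t 22.25 pos [565.2 272.7 109.3] yawY -11.19 tilt [ 0.001  0.001 -1.   ] F [-1.   0.1 -3.3] T [ 0.01  0.   -0.08] w 12.6 q [0.4  0.18 1.37 0.   1.6  0.59]
t 22.35 pos [565.2 272.8 109.4] yawY -11.19 tilt [ 0.001  0.001 -1.   ] F [ 0.1 -0.9 -2. ] T [-0.01  0.01 -0.01] w 12.9 q [0.4  0.18 1.37 0.   1.6  0.59]
```

View pics/side14.png

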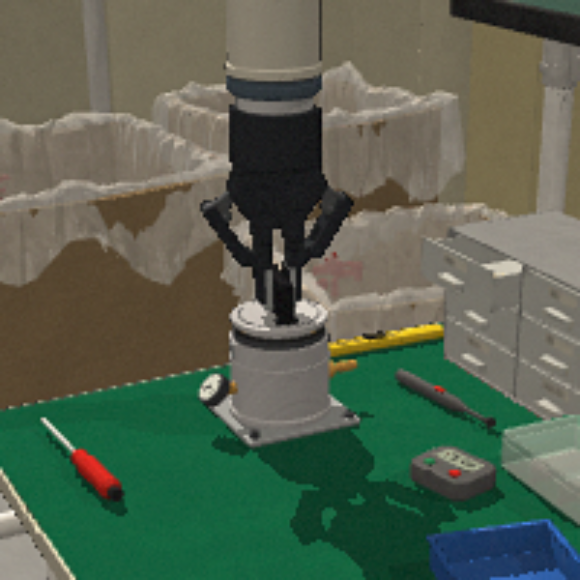

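>>> {"method": "arm_command", "body": {"plan": [{"hand": 0, "tx": 0, "ty": 0, "tz": 3, "twist": 0}, {"hand": 0, "tx": 0, "ty": 0, "tz": 6, "twist": 0}, {"hand": 0, "tx": 0, "ty": 0, "tz": 8, "twist": 0}, {"hand": 0, "tx": 0, "ty": 0, "tz": 10, "twist": 0}, {"hand": 0, "tx": 0, "ty": 0, "tz": 11, "twist": 0}, {"hand": 0, "tx": 0, "ty": 0, "tz": 12, "twist": 0}, {"hand": 0, "tx": 0, "ty": 0, "tz": 12, "twist": 0}, {"hand": 0, "tx": 0, "ty": 0, "tz": 12, "twist": 0}]}}

```text
time_s: 23.15
tool_pos: [565.6, 273.0, 98.1]
orientation: [2.427, 1.994, 0.005]
force: [0.6, 1.3, 4.7]
width: 12.2
```

```bash
python3 - <<'E'
from h import *
st()
for n in ("wrist",):
    im,d=viewer.get_image(n); save(im,n+"15.png")
st()
E
```

```text
t 23.15 pos [565.6 273.   98.1] yawY -11.18 tilt [ 0.002  0.002 -1.   ] F [0.6 1.3 4.7] T [0.02 0.09 0.02] w 12.2 q [0.4  0.18 1.38 0.   1.57 0.59]
t 23.2 pos [565.6 272.9  98. ] yawY -11.19 tilt [ 0.002  0.002 -1.   ] F [ 2.  -0.4  4.6] T [ 0.04 -0.04  0.01] w 12.6 q [0.4  0.18 1.38 0.   1.57 0.59]
```

>>> {"method": "arm_command", "body": {"plan": [{"hand": 0, "tx": 0, "ty": 0, "tz": 1, "twist": 0}, {"hand": 0, "tx": 0, "ty": 0, "tz": 2, "twist": 0}, {"hand": 0, "tx": 0, "ty": 0, "tz": 3, "twist": 0}, {"hand": 0, "tx": 0, "ty": 0, "tz": 3, "twist": 0}, {"hand": 0, "tx": 0, "ty": 0, "tz": 3, "twist": 0}]}}

```text
time_s: 23.7
tool_pos: [565.7, 273.0, 97.3]
orientation: [2.427, 1.994, 0.007]
force: [-3.5, -1.3, 13.6]
width: 12.2
```

```bash
python3 - <<'E'
from h import *
st()
E
```

```text
t 23.7 pos [565.7 273.   97.3] yawY -11.19 tilt [ 0.003  0.003 -1.   ] F [-3.5 -1.3 13.6] T [-0.39  0.93  0.04] w 12.2 q [0.4  0.18 1.39 0.   1.57 0.59]
```

>>> {"method": "arm_command", "body": {"plan": [{"hand": 0, "tx": 0, "ty": 0, "tz": 2, "twist": 3}, {"hand": 0, "tx": 0, "ty": 0, "tz": 2, "twist": 8}, {"hand": 0, "tx": 0, "ty": 0, "tz": 2, "twist": 13}, {"hand": 0, "tx": 0, "ty": 0, "tz": 2, "twist": 18}, {"hand": 0, "tx": 0, "ty": 0, "tz": 2, "twist": 20}, {"hand": 0, "tx": 0, "ty": 0, "tz": 2, "twist": 20}]}}

```text
time_s: 24.3
tool_pos: [566.3, 273.3, 97.4]
orientation: [2.737, 1.541, 0.011]
force: [-1.3, 0.7, 10.9]
width: 12.2
```

```bash
python3 - <<'E'
from h import *
st(); im,d=viewer.get_image("wrist"); save(im,"w16.png")
E
```

```text
t 24.3 pos [566.3 273.3  97.4] yawY -31.25 tilt [ 0.006  0.004 -1.   ] F [-1.3  0.7 10.9] T [-0.18  0.44  0.03] w 12.2 q [0.4  0.18 1.39 0.   1.57 0.94]
```

View pics/w16.png

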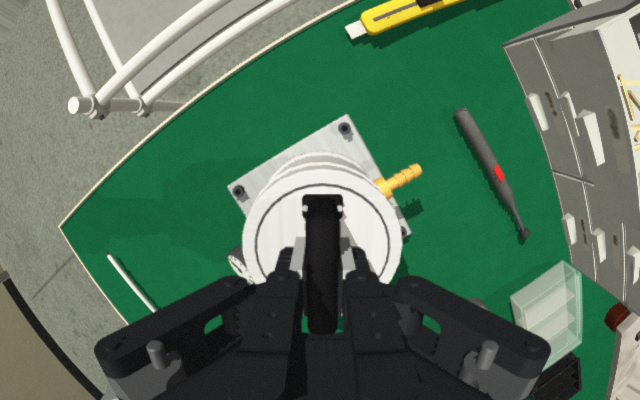

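>>> {"method": "arm_command", "body": {"plan": [{"hand": 0, "tx": 0, "ty": 0, "tz": 2.5, "twist": 4}, {"hand": 0, "tx": 0, "ty": 0, "tz": 2.5, "twist": 10}, {"hand": 0, "tx": 0, "ty": 0, "tz": 2.5, "twist": 16}, {"hand": 0, "tx": 0, "ty": 0, "tz": 2.5, "twist": 22}, {"hand": 0, "tx": 0, "ty": 0, "tz": 2.5, "twist": 28}, {"hand": 0, "tx": 0, "ty": 0, "tz": 2.5, "twist": 34}, {"hand": 0, "tx": 0, "ty": 0, "tz": 2.5, "twist": 40}, {"hand": 0, "tx": 0, "ty": 0, "tz": 2.5, "twist": 46}, {"hand": 0, "tx": 0, "ty": 0, "tz": 2.5, "twist": 52}, {"hand": 0, "tx": 0, "ty": 0, "tz": 2.5, "twist": 55}, {"hand": 0, "tx": 0, "ty": 0, "tz": 2.5, "twist": 57}, {"hand": 0, "tx": 0, "ty": 0, "tz": 2.5, "twist": 57}]}}

```text
time_s: 25.55
tool_pos: [566.7, 273.1, 97.3]
orientation: [-3.138, -0.047, -0.013]
force: [-1.1, -2.7, 13.3]
width: 12.6
```

```bash
python3 - <<'E'
from h import *
s,M=st(); print(M[:,2].round(4)); im,d=viewer.get_image("wrist"); save(im,"w17.png")
E
```

```text
t 25.55 pos [566.7 273.1  97.3] yawY -88.28 tilt [ 0.008 -0.003 -1.   ] F [-1.1 -2.7 13.3] T [-0.39  0.82 -0.12] w 12.6 q [0.39 0.18 1.39 0.   1.57 1.94]
[ 0.0083  0.0035 -1.    ]
```

View pics/w17.png

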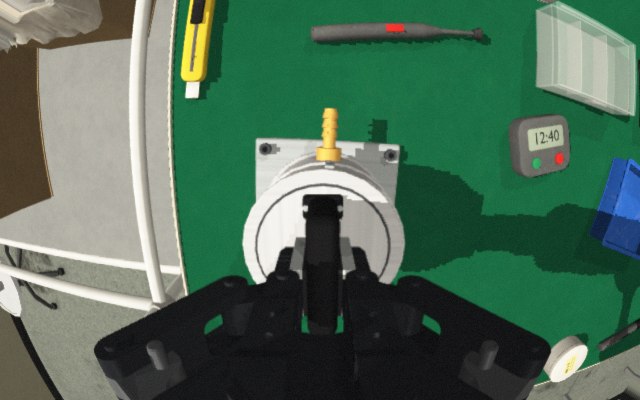

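>>> {"method": "arm_command", "body": {"plan": [{"hand": 0, "tx": 0, "ty": 0, "tz": 2.5, "twist": 2}, {"hand": 0, "tx": 0, "ty": 0, "tz": 3, "twist": 4}, {"hand": 0, "tx": 0, "ty": 0, "tz": 3, "twist": 5}, {"hand": 0, "tx": 0, "ty": 0, "tz": 3, "twist": 5}, {"hand": 0, "tx": 0, "ty": 0, "tz": 3, "twist": 5}]}}

```text
time_s: 26.1
tool_pos: [567.0, 271.7, 97.4]
orientation: [-3.139, 0.089, -0.015]
force: [-4.0, -7.6, 16.2]
width: 12.7
```

```bash
python3 - <<'E'
from h import *
s,M=st(); print(M[:,2].round(4)); im,d=viewer.get_image("wrist"); save(im,"w18.png");st()
E
```

```text
t 26.1 pos [567.  271.7  97.4] yawY -93.25 tilt [ 0.01  -0.002 -1.   ] F [-4.  -7.6 16.2] T [-1.18  1.16  0.47] w 12.7 q [ 0.39  0.18  1.39 -0.    1.57  2.02]
[ 0.0098  0.0014 -1.    ]
t 26.15 pos [567.  271.7  97.4] yawY -93.25 tilt [ 0.01  -0.002 -1.   ] F [-4.6 -6.9 16. ] T [-1.2  1.2  0.5] w 12.7 q [ 0.39  0.18  1.39 -0.    1.57  2.02]
```

View pics/w18.png

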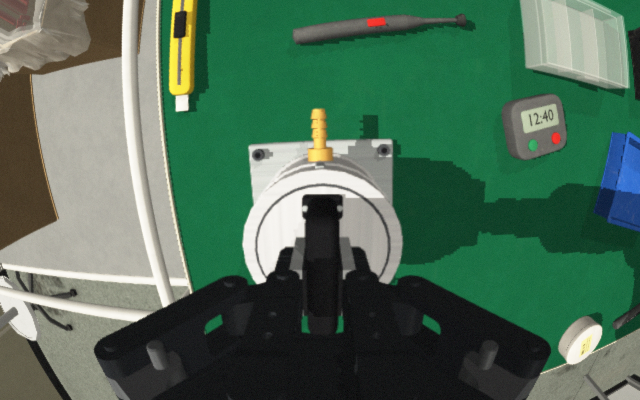

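>>> {"method": "arm_command", "body": {"plan": [{"hand": 0, "tx": -0.5, "ty": -0.3, "tz": 3, "twist": 0}, {"hand": 0, "tx": -1, "ty": -0.6, "tz": 4, "twist": 0}, {"hand": 0, "tx": -1.5, "ty": -1, "tz": 4, "twist": 0}, {"hand": 0, "tx": -1.5, "ty": -1, "tz": 4, "twist": 0}, {"hand": 0, "tx": -1.5, "ty": -1, "tz": 4, "twist": 0}]}}

```text
time_s: 26.65
tool_pos: [567.0, 271.6, 97.4]
orientation: [-3.139, 0.09, -0.023]
force: [-1.0, -6.5, 16.5]
width: 12.8
```

```bash
python3 - <<'E'
from h import *
st(); C=cam("wrist"); im,d=viewer.get_image("wrist"); save(im,"w19.png"); s,M=st()
W=cloud("wrist",d,C); rr=np.hypot(W[...,0]-564.5,W[...,1]-272.5)
P=W[(rr<46)&(W[...,2]>75)&(W[...,2]<92)]; z=np.median(P[:,2]); P=P[abs(P[:,2]-z)<3]
print("flange z",z.round(2),np.linalg.lstsq(np.c_[P[:,:2]-[564.5,272.5],np.ones(len(P))],P[:,2],rcond=None)[0].round(4),len(P),cv2.minEnclosingCircle(P[:,:2].astype(np.float32)))
B=W[(rr<34)&(W[...,2]>112)&(W[...,2]<126)&(W[...,0]>570)]
# bar top far part
if len(B)>20:
    B=B[abs(B[:,1]-np.median(B[:,1]))<9]; print("bar",cv2.minAreaRect(B[:,:2].astype(np.float32)),len(B))
im,d=viewer.get_image("side"); save(cv2.resize(im[130:250,240:380],None,fx=4.5,fy=4.5,interpolation=cv2.INTER_CUBIC),"s19.png")
im,d=viewer.get_image("top"); save(cv2.resize(im[130:240,190:350],None,fx=4.5,fy=4.5,interpolation=cv2.INTER_CUBIC),"t19.png")
st()
E
```

```text
t 26.65 pos [567.  271.6  97.4] yawY -93.27 tilt [ 0.014 -0.001 -1.   ] F [-1.  -6.5 16.5] T [-1.05  0.93  0.48] w 12.8 q [ 0.4   0.17  1.39 -0.01  1.56  2.02]
t 26.7 pos [567.  271.7  97.4] yawY -93.27 tilt [ 0.014 -0.001 -1.   ] F [-0.3 -7.2 18.5] T [-1.09  0.96  0.5 ] w 12.7 q [ 0.4   0.17  1.39 -0.01  1.56  2.02]
flange z 82.87 [-2.20000e-03 -1.00000e-03  8.28796e+01] 9771 ((566.94482421875, 272.4079895019531), 42.93997573852539)
bar ((583.34033203125, 271.4875793457031), (26.612934112548828, 17.984861373901367), 0.013314899057149887) 2489
t 26.8 pos [567.  271.7  97.4] yawY -93.27 tilt [ 0.014 -0.001 -1.   ] F [-0.7 -6.8 17.3] T [-1.03  0.91  0.49] w 12.5 q [ 0.4   0.17  1.39 -0.    1.56  2.02]
```

View pics/s19.png

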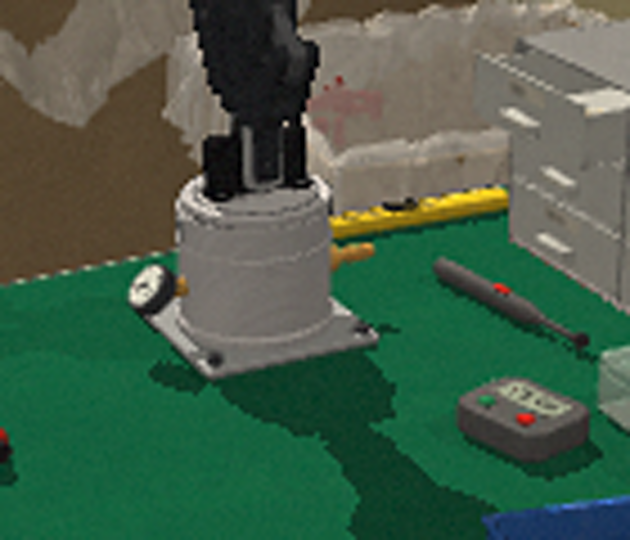

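View pics/t19.png

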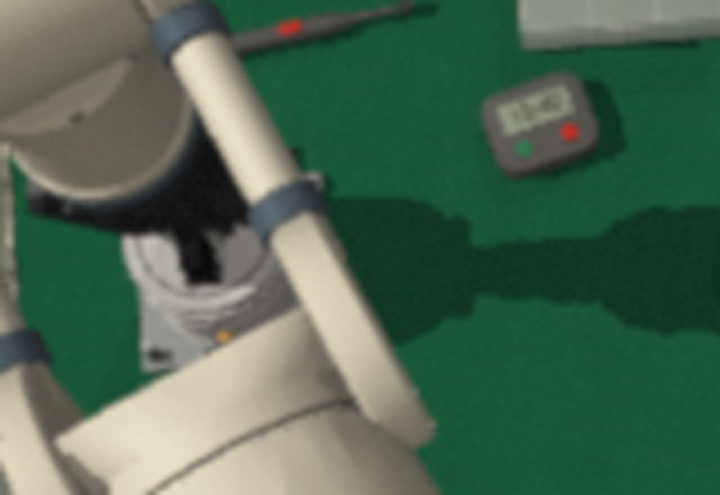

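View pics/w19.png

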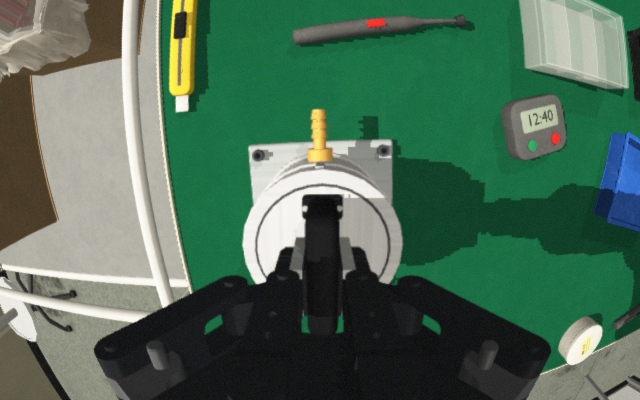

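The bar (column 322) lines up with the hose tail (column 319). The flange sits flush with no seal showing, and the stop torque and downward push are both holding.

```bash
python3 - <<'E'
from h import *
st(); print(ticket.finish_job())
E
```

```text
t 26.8 pos [567.  271.7  97.4] yawY -93.27 tilt [ 0.014 -0.001 -1.   ] F [-0.7 -6.8 17.3] T [-1.03  0.91  0.49] w 12.5 q [ 0.4   0.17  1.39 -0.    1.56  2.02]
the job is handed in; nothing more can be done
None
```

Both posts are in the pot. The lid is in through the gates, turned clockwise to its stop, and held gripped and pressed down on the rim. I handed the job in at 26.8 s.

**What the last checks showed**
- **Posts:** after the second drop, the wrist picture showed both inside the chamber, one standing and one lying on its side.
- **Pressed home:** the push is about 20 N, against 9 N from the spring at full travel. The flange measured level to within about 0.003 rad, and no seal showed in the side view.
- **At the stop:** the lid turned freely, then met a resisting torque of about 0.5 N m. In the wrist picture the bar lines up with the hose tail.

**What disagreed**
- **Angle:** the tool turned about 2° past the angle I had measured for the pot's axis. That may be measuring error or a slight slip in the grip.
- **Position:** the tool ended about 2 mm off in x, with about 7 N of sideways force and roughly 0.8° of tilt, though the lid itself stayed level. A small correction at the end did not remove this.
- **Flange height:** it read 82.9 mm where 84 mm was expected. The same camera also read the seal ring about 1.6 mm low, so I took this as camera error.

I did not touch the stopwatch, tin, screwdriver or marker, but made no separate check of their positions at the end.

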